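# Draw the core pin of a casting mould to its green ring and hold it

## Task

On the model-making bench, turn the brass wing of the keeper anticlockwise (seen from above) until its finger stands well clear of the core pin, let go of it, then take the pin by its orange head and draw it straight up, without forcing it against the bore, until the whole green ring has come out of the mould while the red ring below it stays hidden inside. Finish still holding the pin there, upright and steady, carried by the gripper alone and not leaning hard on the bore: do not let go of it or pull it right out. Leave the cup, the paint pot and the green-handled carving knife where they are.

Things in the scene. Friction and masses are not known exactly. Their poses are not given: they have to be found in the camera images.
- bore_mouth (a point): Centre of the bore's mouth in the mould's flat top face, 85 mm above the table; axes along the mould's sides, z up. The bore is vertical, 17.2 mm wide, 75 mm deep, open at the top only. The keeper's turning axis stands 70 mm away on the -y side.
- mould: Fixed silvery metal block 80 x 150 x 85 mm (x, y, z); teal side plates widen it to 96 mm in x up to 64 mm high, feet to 206 mm in y. Origin at the centre of its underside on the table, z up; bore at y = +35 mm, keeper's axis at y = -35 mm. It carries the keeper.
- pin: Core pin, loose, about 0.2 kg, home in the bore at the start. Origin and axes as point pin_collar. Below the collar a 16 mm round steel stem goes 70 mm down, with a green ring 18 to 28 mm and a red ring 44 to 56 mm below the collar's underside: drawn up 28 to 44 mm, all the green and no red is out. Let go, it drops back home.
- pin_collar (a point): Point on the pin's axis at the underside of its steel collar (30 mm wide, 5 mm thick), which rests on the mould's top face when the pin is home; z runs up the pin.
- pin_grip (a point): Centre of the pin's orange head, a plain upright cylinder 26 mm wide and 32 mm high, 38 mm above the collar's underside (head from 22 to 54 mm above it); grasp it from above, at any yaw. A 14 mm neck joins it to the collar.
- keeper_wing (a point): Point in the middle of the upright brass wing that turns the keeper, on the vertical turning axis, 38 mm above the mould's top. The wing is 44 mm long (this point's x), 11 mm thick (y), stands 20 to 52 mm above the mould's top and turns with the keeper; it lies 45 degrees clockwise of the keeper's finger.
- keeper (a joint): Keeper angle, rad, growing anticlockwise seen from above; 0 to 0.12 at the start, stop at 1.6, over 1.1 is well clear. Its flat brass finger (61 mm long, 22 mm wide at the end, 6.5 to 11.5 mm above the mould's top) points at the pin at 0 and covers its collar's edge, so the pin cannot rise. Stays where left (friction 0.06 N m).
- cup_mid (a point): White cup, 72 mm wide at the rim, 85 mm high, loose; this point is on its axis 42 mm up. To be left alone.
- pot_mid (a point): Paint pot with blue cap, 48 mm wide, 50 mm high, loose; this point is on its axis 25 mm up. To be left alone.
- carver_mid (a point): Carving knife lying flat, loose: green handle 90 x 22 x 16 mm to -x of this point, steel blade 75 x 12 x 3 mm to +x; the point is 8 mm up. To be left alone.

How it is judged:
On the way, in this order (a step that is already met when the one before it is completed fails the run):
1. the keeper is turned well clear while the pin is still home (value of joint keeper above 1.1 rad and z of pin_collar in the frame of bore_mouth below 0.004 m), for 0.2 s.
2. the pin is gripped and drawn up off its seat, the wing let go (z of pin_collar in the frame of bore_mouth above 0.008 m and contact force between the fingers and pin above 1 N and contact force between the fingers and mould below 0.5 N), for 0.1 s.
At the end, for the whole second after the job is handed in: Collar 28 to 44 mm above the mould's top (green ring out, no red), pin within 3 mm of the bore's axis and 3 degrees of upright, in the fingers, still, pressing the mould with under 6 N; keeper beyond 1.1 rad; cup, pot and knife within 20 mm of their starts (z of pin_collar in the frame of bore_mouth between 0.028 and 0.044 m and horizontal distance between pin_collar and bore_mouth below 0.003 m and angle between pin_collar's own z axis and vertical below 0.05 rad and value of joint keeper above 1.1 rad and contact force between the fingers and pin above 1.5 N and contact force between pin and mould below 6 N and linear speed of pin below 0.01 m/s and distance of each of cup_mid, pot_mid, carver_mid from where it was at the start of the episode below 0.02 m); the arm keeps its last pose, push and grip.
It fails at once if the pin is pulled up so far that much of the red ring shows (over 52 mm) (z of pin_collar in the frame of bore_mouth above 0.052 m).
It fails at once if the pin is forced against the mould or keeper (over 40 N) (contact force between pin and mould above 40 N).
It fails at once if a bystander is moved by more than 20 mm (distance of any of cup_mid, pot_mid, carver_mid from where it was at the start of the episode above 0.02 m).
It also fails if it takes over 48 s, if anything falls off the work surface, if the arm or the gripper's body presses on something with over 40 N, if the wrist force passes 120 N, or if a joint passes its speed limit or range.

## Robot

A 7-joint arm with a two-finger parallel gripper is mounted at the origin on the work surface. World frame = base frame: x ahead of the robot, y to its left, z up, the work surface at z = 0. Lengths are in m, angles in rad, forces in N, time in s.
With the tool pointing down it reaches from about 0.425 to 0.95 m from the base axis. Payload 4.7 kg.
Tool frame: the origin (TCP) lies on the centre line of the jaws, within the pads' length; the fingertips stand 8 mm ahead of it and the grasp point (between the pads) lies 11 mm behind it; z points along the fingers, y is the line along which they close (so a half turn about z gives the same grasp; the last joint's range is limited). The gripper opens to 87 mm and grips with 3 to 60 N. Pads are 19 mm wide; open, the fingers measure 117 mm over their backs; the gripper's body (75 mm by 190 mm) begins 51 mm behind the grasp point.
Start: joints at [1.093, 0.469, -0.049, 1.532, 0.024, 1.141, -0.082], TCP at [0.293, -0.608, 0.231] pointing down, gripper open.
Joint ranges: [-2.59, 2.59], [-0.33, 1.99], [-1.39, 1.29], [0.1, 2.45], [-1.04, 4.18], [0.21, 1.99], [-2.66, 2.66]. Speed limits (rad/s): [2.57, 2.57, 3.14, 3.14, 3.14, 3.14, 3.14].

## Interface

Orientations are given as a 3x3 rotation matrix whose columns are the frame's x, y, z axes.
In Python, from rig import arm, cams gives the robot as it stands.
- The arm moves only by the tool jog_arm, never from a script. Its argument "series" is a list of rows, each a list of 7 numbers: the turn, a rotation vector about the world's x, y, z as a fraction of full scale, then the shift along the world's x, y, z as a fraction of full scale, then the gripper's target within -1 to 1 (shut at 1, half-way at 0, fully open at -1). In form: [[rx, ry, rz, tx, ty, tz, claw], ...]. A call has 1 to 12 rows; each row shifts and turns the commanded pose from where the row before left it; what a row does not reach is not made up. Full scale, the value 1, is 0.05 m for a shift and pi/2 rad for a turn. A row lasts 1/12 s, in which the tool goes at most 41.7 mm and 7.16 degrees, less where a joint would pass 70% of its speed; a pose out of reach is approached as far as the arm can. A call with a number of a shift or a turn outside -1 to 1 is refused whole. A call with a gripper value outside its range is refused whole. The fingers move at their own pace and stop on an object; "force" is the grip in N (left out, the last holds). Time passes only in rows, so rows that do not move let the fingers close. It gives the time, the measured TCP pose, the force, the opening and the grip force at its end, in the units of the state.
- arm.observe(): the state, without advancing time (a new reading comes with each control period).
- cams.grab_frame(name): name is "side" or "top" or "wrist"; returns a dict with "color" (400x640x3 uint8, blue, green, red), "fx", "fy", "cx", "cy" (pixels), "k1" (the pictures are not rectified: a ray, as slopes to the right and down, at radius r is drawn at 1 + k1 r^2 times it, then the intrinsics apply), "cam_to_world" (4x4, takes a point from camera to world coordinates); the wrist camera has in their place "tool_from_camera" (4x4, takes a point from camera to tool coordinates, whose origin is the TCP and whose axes are the flange's). Camera axes: x right, y up, looking along -z (the intrinsics and any distortion apply to the point x, -y, -z); pixel columns grow to the right and rows downward; lengths in m; the calibration is good to about 2 mm. A picture is of the moment at which its call begins: read the wrist's pose just before it. There is no depth.
- arm.hand_in(): hands the job in; it is judged then, once.
The state is a dict: "time": time; "qpos": joint angles; "dq": joint speeds; "tau": joint torques, N m; "tcp_pos": TCP position; "tool_rot": TCP orientation; "ft_force": force on the tool from outside, world axes, zero at the start; "moment": the same for the moment, N m; "gripper_width": finger opening in m; "grasp_force": force on a finger pad.
Only numpy, scipy, OpenCV 4.12 (cv2) and the standard library are available. Lean on these libraries where they do the work, as an engineer would, in place of code of your own. Each camera call takes 0.05 s, during which the arm holds its last target. There are 200 camera calls.

## Working session

There is one attempt and no reset: what is moved stays moved. The work goes in short steps, Python scripts to look and compute and a tool call to move; the robot and the scene stay as the last step left them, time stands still between calls to the robot, and variables do not carry over. Pictures are saved under pics/ and viewed, at most 10 in all, crops included, and the job is handed in when it is done.

Besides the shell and the picture viewer there is one more tool, called after "Request:" as name([rows], argument=value, ...), one row to a line, values as JSON. jog_arm: Moves the arm, as the interface text tells. Shift numbers are shares of 0.05 m and turn numbers shares of pi/2 rad, none past 1 either way. Its arguments: {"type":"object","properties":{"series":{"type":"array"},"force":{"type":"number"}},"required":["series"]}

```bash
mkdir -p pics; ls; cat > h.py <<'E'
import numpy as np, cv2
from rig import arm, cams
def grab(name):
    s=arm.observe(); f=cams.grab_frame(name)
    if name=='wrist':
        T=np.eye(4);T[:3,:3]=s['tool_rot'];T[:3,3]=s['tcp_pos'];f['cam_to_world']=T@np.array(f['tool_from_camera'])
    return f
def ray(f,u,v):
    K=np.array([[f['fx'],0,f['cx']],[0,f['fy'],f['cy']],[0,0,1.]])
    p=cv2.undistortPoints(np.array([[[u,v]]],float),K,np.array([f['k1'],0,0,0.]))[0,0]
    T=np.array(f['cam_to_world']);d=T[:3,:3]@np.array([p[0],-p[1],-1]);return T[:3,3],d
def onz(f,u,v,z):
    o,d=ray(f,u,v);return o+d*(z-o[2])/d[2]
def blobs(f,lo,hi,amin=30):
    m=cv2.inRange(cv2.cvtColor(f['color'],cv2.COLOR_BGR2HSV),lo,hi)
    n,l,st,c=cv2.connectedComponentsWithStats(m)
    return [(st[i].tolist(),c[i].round(1).tolist()) for i in range(1,n) if st[i][4]>=amin]
E
python3 - <<'E'
from h import *
s=arm.observe();print(s['time'],s['tcp_pos'],s['tool_rot'],s['ft_force'])
a=[]
for n in ('top','side'):
    f=grab(n);cv2.imwrite(f'pics/{n}0.png',f['color']);print(n,np.array(f['cam_to_world']).round(3).tolist(),f['fx'],f['k1'])
    print('orange',blobs(f,(5,150,120),(17,255,255)))
E
```

```text
pics
0.0 [ 0.29259419 -0.60762613  0.22949153] [[ 9.00970463e-01  4.33879422e-01 -9.33542698e-04]
 [ 4.33880418e-01 -9.00968790e-01  1.73828147e-03]
 [-8.68882752e-05 -1.97118616e-03 -9.99998053e-01]] [-0.31784181 -0.0679962  -0.23513067]
top [[-0.006, 0.997, -0.081, 0.501], [-1.0, -0.006, 0.006, 0.057], [0.005, 0.081, 0.997, 0.985], [0.0, 0.0, 0.0, 1.0]] 379.3944406427666 -0.059710547493538046
orange [([0, 10, 640, 185, 30693], [278.9, 45.9]), ([54, 70, 8, 47, 85], [57.6, 91.6]), ([471, 90, 29, 23, 30], [484.9, 101.1]), ([65, 142, 7, 42, 72], [67.9, 162.8]), ([123, 158, 20, 28, 87], [133.9, 172.9]), ([550, 188, 11, 11, 98], [555.2, 193.1]), ([0, 234, 23, 9, 61], [6.9, 238.9]), ([1, 248, 23, 109, 1340], [13.2, 308.2])]
side [[0.938, 0.213, -0.273, 0.369], [-0.346, 0.549, -0.761, -0.626], [-0.012, 0.808, 0.589, 0.627], [0.0, 0.0, 0.0, 1.0]] 481.3311767612595 -0.14759823180929926
orange [([279, 180, 15, 19, 184], [286.1, 190.2])]
```

View pics/top0.png

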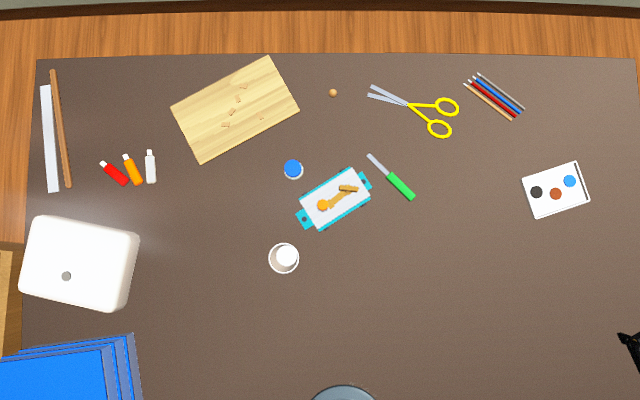

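View pics/side0.png

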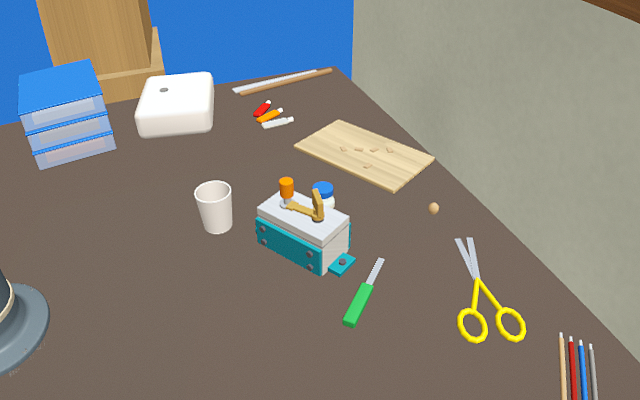

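The top view shows the mould at about (335,198), the pin's orange head at (323,205), the wing at (348,188), the cup at (284,258), the pot at (293,169) and the knife from (368,155) to (414,199). In the side view the head is at (286,188) and the wing at (318,205).

```bash
python3 - <<'E'
from h import *
f=grab('top');g=grab('side')
P=lambda f,u,v,z:print((u,v),onz(f,u,v,z).round(4))
c=f['color'][160:240,280:400]
h=cv2.cvtColor(c,cv2.COLOR_BGR2HSV)
m=cv2.inRange(h,(8,150,100),(24,255,255))
m2=cv2.inRange(h,(0,0,170),(180,60,255))
print(blobs({'color':c},(8,150,100),(24,255,255),5),blobs({'color':c},(8,200,200),(17,255,255),5))
P(f,322.5,205,.139);P(f,348,188,.137)
P(g,286.1,189,.123)
for u,v,z in((284,258,.085),(293,168,.05),(368,155,.002),(414,199,.01),(389,172,.008)):P(f,u,v,z)
cv2.imwrite('pics/crop.png',cv2.hconcat([cv2.resize(c,(480,320),interpolation=2),cv2.resize(g['color'][160:280,240:360],(320,320),interpolation=2)]))
E
```

```text
[([37, 26, 41, 25, 308], [55.9, 37.2])] []
(322.5, 205) [0.554  0.0487 0.139 ]
(348, 188) [ 0.592  -0.0089  0.137 ]
(286.1, 189) [0.5551 0.0448 0.123 ]
(284, 258) [0.4329 0.1396 0.085 ]
(293, 168) [0.6521 0.1207 0.05  ]
(368, 155) [ 0.6934 -0.073   0.002 ]
(414, 199) [ 0.5762 -0.1895  0.01  ]
(389, 172) [ 0.6472 -0.1263  0.008 ]
```

View pics/crop.png

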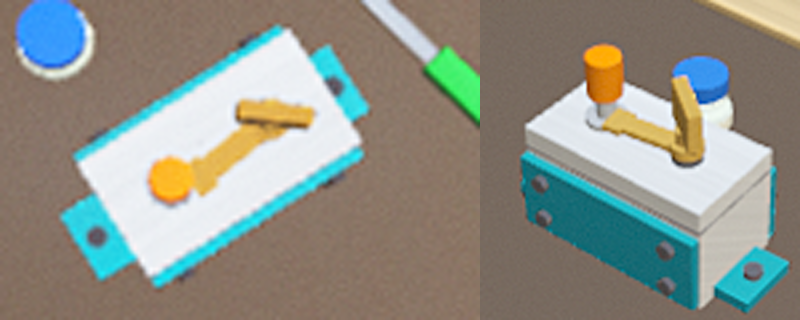

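The crop confirms the layout: head at the left, finger covering its collar, and the wing at about 80° world yaw. I'll go above the wing, turning the tool so its y axis is near -12°.

Request:
jog_arm([
  [0,0,0.024,0.25,0.5,0.02,-0.3],
  [0,0,0.024,0.25,0.5,0.02,-0.3],
  [0,0,0.024,0.25,0.5,0.02,-0.3],
  [0,0,0.024,0.25,0.5,0.02,-0.3],
  [0,0,0.024,0.25,0.5,0.02,-0.3],
  [0,0,0.024,0.25,0.5,0.02,-0.3],
  [0,0,0.024,0.25,0.5,0.02,-0.3],
  [0,0,0.024,0.25,0.5,0.02,-0.3],
  [0,0,0.024,0.25,0.5,0.02,-0.3],
  [0,0,0.024,0.25,0.5,0.02,-0.3],
  [0,0,0.024,0.25,0.5,0.02,-0.3],
  [0,0,0.024,0.25,0.5,0.02,-0.3],
])

```text
time: 1.2
tcp_pos: [0.4432, -0.3068, 0.2426]
tool_rot: [[0.619, 0.785, -0.0], [0.785, -0.619, -0.0], [-0.0, -0.0, -1.0]]
ft_force: [-0.0, -0.3, -0.3]
gripper_width: 0.0566
grasp_force: 0.0
```

Request:
jog_arm([
  [0,0,0.024,0.25,0.5,0,-0.3],
  [0,0,0.024,0.25,0.5,0,-0.3],
  [0,0,0.024,0.25,0.5,0,-0.3],
  [0,0,0.024,0.25,0.5,0,-0.3],
  [0,0,0.024,0.25,0.5,0,-0.3],
  [0,0,0.024,0.25,0.5,0,-0.3],
  [0,0,0.024,0.25,0.5,0,-0.3],
  [0,0,0.024,0.25,0.5,0,-0.3],
  [0,0,0.024,0.25,0.5,0,-0.3],
  [0,0,0.024,0.25,0.5,0,-0.3],
  [0,0,0.024,0.2,0.4,0,-0.3],
  [0,0,0.024,0,0,0,-0.3],
])

```text
time: 2.2
tcp_pos: [0.5794, -0.0319, 0.2427]
tool_rot: [[0.206, 0.979, 0.002], [0.979, -0.206, 0.004], [0.004, 0.001, -1.0]]
ft_force: [-0.5, 0.4, -0.2]
gripper_width: 0.0569
grasp_force: 0.0
```

Request:
jog_arm([
  [0,0,0,0,0,0,-0.3],
  [0,0,0,0,0,0,-0.3],
  [0,0,0,0,0,0,-0.3],
])

```text
time: 2.45
tcp_pos: [0.5776, -0.0394, 0.2424]
tool_rot: [[0.218, 0.976, -0.0], [0.976, -0.218, -0.001], [-0.001, -0.0, -1.0]]
ft_force: [0.3, -0.4, -1.1]
gripper_width: 0.0564
grasp_force: 0.0
```

```bash
python3 - <<'E'
from h import *
s=arm.observe();print(s['time'],s['tcp_pos'],np.degrees(np.arctan2(s['tool_rot'][1][1],s['tool_rot'][0][1])),s['qpos'],s['tool_rot'][2],s['gripper_width'])
f=grab('wrist');cv2.imwrite('pics/w1.png',f['color'])
print(np.array(f['cam_to_world']).round(3).tolist(),f['fx'])
print(blobs(f,(5,150,100),(17,255,255),100));print(blobs(f,(18,120,60),(28,255,255),100))
E
```

```text
2.45 [ 0.57759168 -0.03939792  0.24236957] -12.59438316046954 [ 0.37194656  0.34326937 -0.48255823  1.73224753  0.17601895  1.10946785
 -0.38523006] [-7.52179202e-04 -2.88264936e-04 -9.99999676e-01] 0.05635184995594813
[[0.976, 0.209, 0.061, 0.594], [-0.218, 0.938, 0.269, 0.034], [-0.001, -0.276, 0.961, 0.397], [0.0, 0.0, 0.0, 1.0]] 291.01686233744095
[]
[([261, 97, 28, 29, 651], [274.3, 111.1]), ([278, 119, 64, 74, 1358], [315.4, 152.4]), ([202, 254, 20, 52, 437], [210.2, 276.9]), ([421, 254, 21, 52, 494], [432.3, 278.4]), ([236, 315, 328, 18, 4449], [409.6, 324.5])]
```

View pics/w1.png

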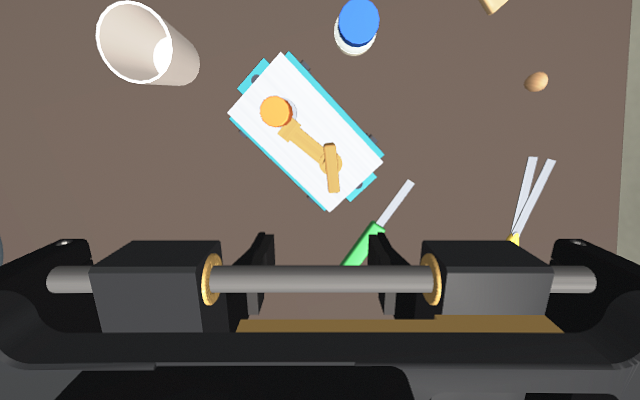

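The wrist view shows the head's top at (275,111), the wing from about (329,144) to (334,192), and the mould top's corners near (287,52), (383,157), (329,211) and (229,113).

```bash
python3 - <<'E'
from h import *
f=grab('wrist')
hsv=cv2.cvtColor(f['color'],cv2.COLOR_BGR2HSV)
m=cv2.inRange(hsv,(0,0,190),(180,40,255));m=cv2.bitwise_or(m,cv2.inRange(hsv,(5,120,90),(28,255,255)))
m[:40]=0;m[230:]=0;m[:,:222]=0;m[:,395:]=0
m=cv2.morphologyEx(m,cv2.MORPH_CLOSE,np.ones((5,5)))
c=max(cv2.findContours(m,0,1)[0],key=cv2.contourArea)
w=np.array([onz(f,*p[0],.085)[:2] for p in c],np.float32)
r=cv2.minAreaRect(w*1000);print('top',r)
for uv in((287,52),(383,157),(329,211),(229,113)):print(onz(f,*uv,.085)[:2].round(4))
print('pin',onz(f,275.5,111,.139)[:2])
cv2.imwrite('pics/w1c.png',cv2.resize(f['color'][40:220,220:400],(720,600) if 0 else (600,600),interpolation=2))
E
```

```text
top ((574.8215942382812, 18.921279907226562), (80.73786926269531, 150.96185302734375), 32.14194107055664)
[0.5751 0.102 ]
[ 0.6498 -0.0185]
[ 0.5808 -0.0651]
[0.5029 0.0602]
pin [0.55751023 0.0486089 ]
```

View pics/w1c.png

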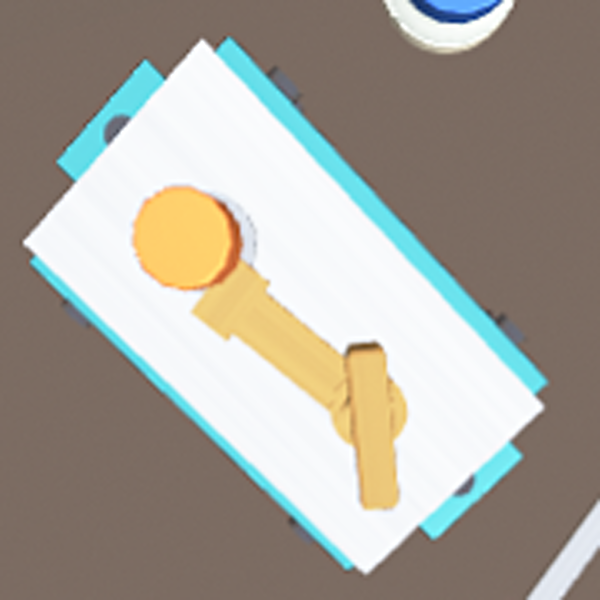

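The mould-top fit gives 80.7 × 151 mm, so the bore is at (0.556, 0.0486), the keeper axis at (0.5934, -0.0107), and the wing yaw about 82.5°. Next I'll line up and descend.

Request:
jog_arm([
  [0,0,0.025,0.16,0.29,0,-0.3],
  [0,0,0.025,0.16,0.28,0,-0.3],
  [0,0,0,0,0,-0.3,-0.3],
  [0,0,0,0,0,-0.4,-0.3],
  [0,0,0,0,0,-0.4,-0.3],
  [0,0,0,0,0,-0.4,-0.3],
  [0,0,0,0,0,-0.4,-0.3],
  [0,0,0,0,0,-0.3,-0.3],
  [0,0,0,0,0,-0.2,-0.3],
  [0,0,0,0,0,-0.2,-0.3],
  [0,0,0,0,0,0,-0.3],
  [0,0,0,0,0,0,-0.3],
])

```text
time: 3.55
tcp_pos: [0.5943, -0.009, 0.1126]
tool_rot: [[0.137, 0.991, 0.0], [0.991, -0.137, 0.0], [0.0, 0.0, -1.0]]
ft_force: [0.3, 0.7, 0.0]
gripper_width: 0.0566
grasp_force: 0.0
```

Close gently on the wing.

Request:
jog_arm([
  [0,0,0,0,-0.02,0,0.2],
  [0,0,0,0,0,0,0.5],
  [0,0,0,0,0,0,0.8],
  [0,0,0,0,0,0,1],
  [0,0,0,0,0,0,1],
  [0,0,0,0,0,0,1],
  [0,0,0,0,0,0,1],
  [0,0,0,0,0,0,1],
], force=12)

```text
time: 4.22
tcp_pos: [0.594, -0.0107, 0.1127]
tool_rot: [[0.138, 0.99, 0.0], [0.99, -0.138, -0.0], [0.0, 0.0, -1.0]]
ft_force: [-0.2, 0.1, 0.6]
gripper_width: 0.0149
grasp_force: 12.0
```

Request:
jog_arm([
  [0,0,0.03,0,0,0,1],
  [0,0,0.05,0,0,0,1],
  [0,0,0.05,0,0,0,1],
  [0,0,0.05,0,0,0,1],
  [0,0,0.05,0,0,0,1],
  [0,0,0,0,0,0,1],
])

```text
time: 4.72
tcp_pos: [0.5943, -0.0107, 0.1126]
tool_rot: [[-0.222, 0.975, 0.001], [0.975, 0.222, 0.001], [0.0, 0.001, -1.0]]
ft_force: [0.2, 0.6, 0.2]
gripper_width: 0.0146
grasp_force: 12.0
```

Request:
jog_arm([
  [0,0,0.06,0,0,0,1],
  [0,0,0.06,0,0,0,1],
  [0,0,0.06,0,0,0,1],
  [0,0,0.06,0,0,0,1],
  [0,0,0.06,0,0,0,1],
  [0,0,0.06,0,0,0,1],
  [0,0,0.06,0,0,0,1],
  [0,0,0.06,0,0,0,1],
  [0,0,0.06,0,0,0,1],
  [0,0,0.06,0,0,0,1],
  [0,0,0,0,0,0,1],
  [0,0,0,0,0,0,1],
])

```text
time: 5.72
tcp_pos: [0.5947, -0.0102, 0.1127]
tool_rot: [[-0.917, 0.398, 0.002], [0.398, 0.917, 0.001], [-0.001, 0.002, -1.0]]
ft_force: [2.5, 1.1, -1.7]
gripper_width: 0.0147
grasp_force: 12.0
```

Request:
jog_arm([
  [0,0,0,0,0,0,-0.3],
  [0,0,0,0,0,0,-0.3],
  [0,0,0,0,0,0,-0.3],
  [0,0,0,0,0,0,-0.3],
  [0,0,0,0,0,0.4,-0.3],
  [0,0,0,0,0,0.6,-0.3],
  [0,0,0,0,0,0.6,-0.3],
  [0,0,0,0,0,0.6,-0.3],
  [0,0,0,0,0,0.3,-0.3],
  [0,0,0,0,0,0,-0.3],
  [0,0,0,0,0,0,-0.3],
])

```text
time: 6.63
tcp_pos: [0.5939, -0.0108, 0.2381]
tool_rot: [[-0.919, 0.395, 0.001], [0.395, 0.919, -0.001], [-0.001, -0.0, -1.0]]
ft_force: [0.3, 0.1, -0.8]
gripper_width: 0.0564
grasp_force: 0.0
```

```bash
python3 - <<'E'
from h import *
s=arm.observe();print(s['time'],s['tcp_pos'],s['qpos'])
f=grab('wrist');g=grab('side');t=grab('top')
cv2.imwrite('pics/p2.png',cv2.hconcat([cv2.resize(f['color'],(480,300)),cv2.resize(g['color'][160:280,240:360],(300,300),interpolation=2)]))
E
```

```text
6.6333 [ 0.59388068 -0.01078246  0.23813585] [ 0.57341795  0.45935547 -0.85541579  1.6896116   0.37402568  1.16412469
  0.78321928]
```

View pics/p2.png

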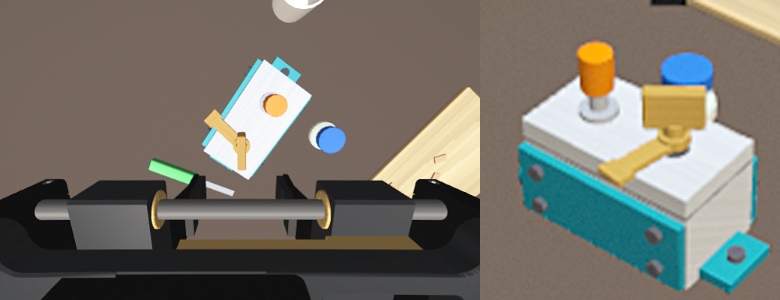

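The keeper now stands about 80° from the pin, with its finger well clear, and the pin is still home with its head at about (275,104) in the scaled wrist view. I'll measure the pin head again.

```bash
python3 - <<'E'
from h import *
f=grab('wrist');print(f['color'][138,367],cv2.cvtColor(f['color'],cv2.COLOR_BGR2HSV)[138,367])
h=cv2.cvtColor(f['color'],cv2.COLOR_BGR2HSV)
for lo in((10,130,200),(10,130,235),(5,130,100)):
    m=cv2.inRange(h,lo,(25,255,255));m[:100]=0;m[170:]=0;m[:,:345]=0;m[:,395:]=0
    c=max(cv2.findContours(m,0,1)[0],key=cv2.contourArea);(u,v),ax,_=cv2.fitEllipse(c)
    print(u,v,ax,onz(f,u,v,.139)[:2])
g=grab('side');b=blobs(g,(5,150,120),(17,255,255));print(b,[onz(g,x[1][0],x[1][1],.123)[:2] for x in b])
E
```

```text
[104 200 254] [ 19 151 254]
369.1244201660156 142.0885467529297 (27.740262985229492, 29.142242431640625) [0.55589956 0.04849122]
369.2739562988281 142.09556579589844 (27.55286407470703, 28.99802589416504) [0.55595517 0.04860579]
367.9082336425781 141.50953674316406 (28.705995559692383, 31.34827423095703) [0.5550404  0.04771319]
[([279, 180, 15, 19, 176], [286.1, 190.4])] [array([0.55385951, 0.04074787])]
```

The bore and pin estimates agree at (0.556, 0.0486). I'll go over it with the closing line across the axis-to-pin line, then descend.

Request:
jog_arm([
  [0,0,-0.06,-0.15,0.24,0,-0.3],
  [0,0,-0.06,-0.15,0.24,0,-0.3],
  [0,0,-0.06,-0.15,0.24,0,-0.3],
  [0,0,-0.06,-0.15,0.24,0,-0.3],
  [0,0,-0.06,-0.16,0.23,0,-0.3],
  [0,0,-0.06,0,0,0,-0.3],
  [0,0,0,0,0,-0.4,-0.3],
  [0,0,0,0,0,-0.5,-0.3],
  [0,0,0,0,0,-0.5,-0.3],
  [0,0,0,0,0,-0.5,-0.3],
  [0,0,0,0,0,-0.3,-0.3],
  [0,0,0,0,0,0,-0.3],
])

```text
time: 7.88
tcp_pos: [0.5529, 0.0481, 0.1234]
tool_rot: [[-0.565, 0.825, -0.008], [0.825, 0.565, -0.0], [0.004, -0.007, -1.0]]
ft_force: [-1.0, -0.2, -0.6]
gripper_width: 0.0564
grasp_force: 0.0
```

Request:
jog_arm([
  [0,0,0,0,0,-0.2,-0.3],
  [0,0,0,0,0,-0.08,-0.3],
  [0,0,0,0,0,0,-0.3],
  [0,0,0,0,0,0,-0.3],
])

```text
time: 8.22
tcp_pos: [0.5563, 0.049, 0.1141]
tool_rot: [[-0.564, 0.826, 0.001], [0.826, 0.564, 0.0], [-0.0, 0.001, -1.0]]
ft_force: [0.5, -0.2, 0.9]
gripper_width: 0.0567
grasp_force: 0.0
```

Request:
jog_arm([
  [0,0,0,0,0,0,0.1],
  [0,0,0,0,0,0,0.3],
  [0,0,0,0,0,0,0.5],
  [0,0,0,0,0,0,0.7],
  [0,0,0,0,0,0,1],
  [0,0,0,0,0,0,1],
  [0,0,0,0,0,0,1],
  [0,0,0,0,0,0,1],
], force=10)

```text
time: 8.88
tcp_pos: [0.5564, 0.0491, 0.1138]
tool_rot: [[-0.564, 0.825, 0.001], [0.825, 0.564, 0.0], [-0.0, 0.001, -1.0]]
ft_force: [1.1, 0.5, 0.3]
gripper_width: 0.0258
grasp_force: 10.0
```

Request:
jog_arm([
  [0,0,0,0,0,0,1],
  [0,0,0,0,0,0,1],
], force=20)

```text
time: 9.05
tcp_pos: [0.5564, 0.0491, 0.1138]
tool_rot: [[-0.564, 0.826, 0.001], [0.826, 0.564, 0.001], [-0.0, 0.001, -1.0]]
ft_force: [1.1, 1.3, 1.4]
gripper_width: 0.0251
grasp_force: 20.0
```

Gripped with little side load. I'll lift slowly to start with.

Request:
jog_arm([
  [0,0,0,0,0,0.04,1],
  [0,0,0,0,0,0.06,1],
  [0,0,0,0,0,0.06,1],
  [0,0,0,0,0,0.06,1],
  [0,0,0,0,0,0.06,1],
  [0,0,0,0,0,0,1],
  [0,0,0,0,0,0,1],
])

```text
time: 9.63
tcp_pos: [0.5559, 0.0488, 0.128]
tool_rot: [[-0.564, 0.826, 0.0], [0.826, 0.564, -0.0], [-0.0, 0.0, -1.0]]
ft_force: [0.7, 2.0, -1.9]
gripper_width: 0.0255
grasp_force: 20.0
```

Request:
jog_arm([
  [0,0,0,0,0,0.06,1],
  [0,0,0,0,0,0.06,1],
  [0,0,0,0,0,0.06,1],
  [0,0,0,0,0,0.06,1],
  [0,0,0,0,0,0.06,1],
  [0,0,0,0,0,0.06,1],
  [0,0,0,0,0,0.05,1],
  [0,0,0,0,0,0.03,1],
  [0,0,0,0,0,0,1],
  [0,0,0,0,0,0,1],
  [0,0,0,0,0,0,1],
])

```text
time: 10.55
tcp_pos: [0.5558, 0.0488, 0.1495]
tool_rot: [[-0.564, 0.826, -0.0], [0.826, 0.564, -0.0], [0.0, -0.0, -1.0]]
ft_force: [-0.8, 0.6, -2.4]
gripper_width: 0.0252
grasp_force: 20.0
```

```bash
python3 - <<'E'
from h import *
s=arm.observe();print(s['time'],s['tcp_pos'],s['ft_force'],s['moment'],s['grasp_force'])
g=grab('side');t=grab('top')
cv2.imwrite('pics/p3.png',cv2.hconcat([cv2.resize(g['color'][130:280,240:360],(400,500),interpolation=2),cv2.resize(t['color'][140:290,260:380],(400,500),interpolation=2)]))
print([arm.observe()['ft_force'].round(2) if not cams.grab_frame('top') is None else 0 for _ in range(4)])
E
```

```text
10.55 [0.5558369  0.04877873 0.14952623] [-0.79138401  0.64249023 -2.36716214] [ 0.05790603 -0.17678296 -0.03365787] 19.995651422068477
[array([ 0.89,  0.83, -1.45]), array([-0.56, -0.15, -1.38]), array([ 0.79, -0.72, -0.97]), array([ 0.07,  0.42, -1.66])]
```

View pics/p3.png

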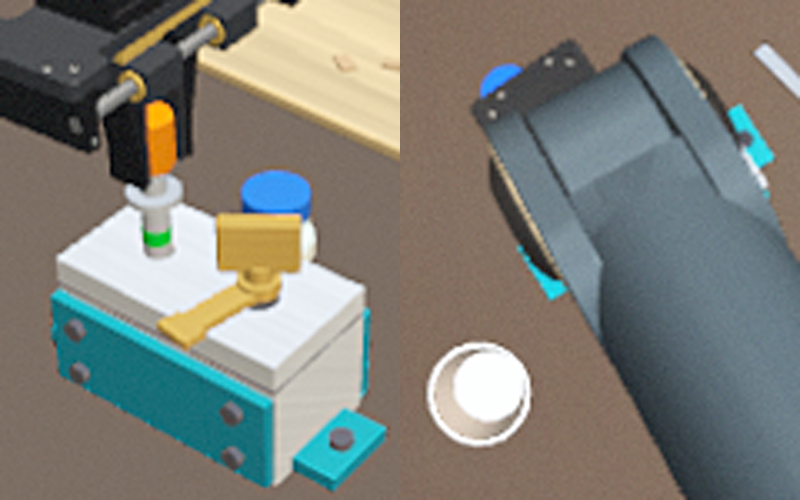

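The side view shows the green ring fully out at (157,238) with bare stem below it and no red. The pin is upright in the gripper, the keeper is clear, and the lateral force is only noise. I'm handing in.

```bash
python3 -c "
from rig import arm
print(arm.hand_in())"
```

```text
the job is handed in; nothing more can be done
None
```

I turned the keeper about 1.4 rad, well clear of the pin, then drew the pin up about 36 mm and handed the job in still holding it: green ring out, red hidden, upright, side force around 1 N; the hand-in returned no verdict.

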